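# Inspection of lidded copper pots in a tilting rack

## Task

Put every small lidded copper pot that stands on the bench into the tilting rack, one to a pocket with the rack level, and swing the clamp frame fully down onto them. Tip the rack to 40 degrees, keep it there for two seconds to show the lids to the inspection lamp, and bring it fully back level with the clamp still shut. Then swing the clamp fully back open and stand all the pots upright on the round brass tray, inside its rim, leaving the other things on the bench where they are.

Things in the scene. Friction and masses are not known exactly. Their poses are not given: they have to be found in the camera images.
- pot1: One of four identical lidded pots, of which two or three are present, closed and rigid, about 160 g: copper body, a cylinder 48 mm across and 34 mm high, with an upright brass grip on its lid, a plain cylinder 16 mm across from 34 mm to the flat top at 66 mm. Origin at the centre of the underside, z up along the axis. Take it by the grip, fingertips above the 34 mm shoulder.
- pot2: One of four identical lidded pots, of which two or three are present, closed and rigid, about 160 g: copper body, a cylinder 48 mm across and 34 mm high, with an upright brass grip on its lid, a plain cylinder 16 mm across from 34 mm to the flat top at 66 mm. Origin at the centre of the underside, z up along the axis. Take it by the grip, fingertips above the 34 mm shoulder.
- pot3: One of four identical lidded pots, of which two or three are present, closed and rigid, about 160 g: copper body, a cylinder 48 mm across and 34 mm high, with an upright brass grip on its lid, a plain cylinder 16 mm across from 34 mm to the flat top at 66 mm. Origin at the centre of the underside, z up along the axis. Take it by the grip, fingertips above the 34 mm shoulder.
- pot4: One of four identical lidded pots, of which two or three are present, closed and rigid, about 160 g: copper body, a cylinder 48 mm across and 34 mm high, with an upright brass grip on its lid, a plain cylinder 16 mm across from 34 mm to the flat top at 66 mm. Origin at the centre of the underside, z up along the axis. Take it by the grip, fingertips above the 34 mm shoulder.
- salver: Round brass tray fixed on the bench: flat floor 4 mm thick and 212 mm across inside a 10 mm high rim, 232 mm across outside. Origin at the centre of its underside, on the bench. Four pots fit on it side by side.
- stand: Dark steel stand of the rack, fixed at a varying place and yaw: base plate 160 (x) by 160 (y) by 12 mm, cheeks at x = -52 and +52 mm, 12 mm thick, 50 mm wide (y), 137 mm high. Origin on the bench under the middle; its x axis points away from the robot (within 0.3 rad), y left. The rack's pivot axis is this x axis raised to 120 mm.
- rack (a joint): Tilt of the rack about its pivot, rad: 0 = level (against a stop), growing as the right end (the stand's -y) with the handle is lifted and the left end sinks; stop at 0.95. 40 degrees is 0.698. Stiff (0.6 N m of friction, about 3 N at the handle): it stays where it is left.
- rack_mid (a point): Centre of the rack's floor (its upper face), 110 mm above the bench when level, 10 mm below the pivot. Turns with the rack: x along the pivot axis away from the robot, y along the row of pockets to the left, z out of the floor. The steel rack is 64 (x) by 244 mm (y) outside; walls and dividers are 4 mm thick and stand 16 mm above the floor.
- pocket0 (a point): Centre of the floor of one of four square pockets, 56 by 56 mm and 16 mm deep, in a row at 60 mm spacing along the rack's y (pocket0 is nearest the tilt handle, pocket3 farthest, at -90, -30, 30 and 90 mm). Axes as rack_mid.
- pocket1 (a point): Centre of the floor of one of four square pockets, 56 by 56 mm and 16 mm deep, in a row at 60 mm spacing along the rack's y (pocket0 is nearest the tilt handle, pocket3 farthest, at -90, -30, 30 and 90 mm). Axes as rack_mid.
- pocket2 (a point): Centre of the floor of one of four square pockets, 56 by 56 mm and 16 mm deep, in a row at 60 mm spacing along the rack's y (pocket0 is nearest the tilt handle, pocket3 farthest, at -90, -30, 30 and 90 mm). Axes as rack_mid.
- pocket3 (a point): Centre of the floor of one of four square pockets, 56 by 56 mm and 16 mm deep, in a row at 60 mm spacing along the rack's y (pocket0 is nearest the tilt handle, pocket3 farthest, at -90, -30, 30 and 90 mm). Axes as rack_mid.
- tilt_handle (a point): Middle of the rack's tilt handle, a round dark wooden bar 12 mm across, 84 mm long, parallel to the pivot axis, 190 mm from it on the right (-y) and level with it when the rack is level. Two arms hold it near its ends, with 44 mm free between them; 62 mm clear to the rack's end wall. Can be pinched from above in the middle; it turns between the fingers.
- clamp (a joint): Angle of the clamp frame, rad: 0 = right down, growing as it swings up and back away from the robot; stop at 2.4 = fully open (it starts at or near there). Its weight (400 g) carries it over centre: from 1.57 rad (upright) it falls either way, shut or open, and stays there. On standing pots it rests at about 0.03, its rubber bar pressing on their grips.
- clamp_hinge (a point): Middle of the clamp's hinge axis, which is parallel to the rack's y: 55 mm beyond rack_mid in the rack's x and 71.5 mm above it, on posts 10 mm square 127 mm to either side. Site axes turn with the clamp; when shut they are parallel to the rack's.
- clamp_handle (a point): Middle of the clamp's handle, a round dark wooden bar 12 mm across, parallel to the hinge axis, 115 mm from it; 88 mm free between its two arms. Shut: level with the hinge, 60 mm from rack_mid towards the robot. Open: up and away from the robot. The 14 mm rubber hold-down bar runs parallel, 60 mm nearer the hinge. Can be pinched from above; it turns between the fingers.
- hammer: Bystander: hammer lying on the bench, 260 mm long. Origin on the bench at mid-length.
- mug: Bystander: open copper mug, 72 mm across, 80 mm high. Origin under its centre.
- candlestick: Bystander: brass candlestick, 115 mm high, 70 mm foot. Origin under its centre.
- weight: Bystander: small knobbed steel weight, 44 mm across, 42 mm high. Origin under its centre.
- scriber: Bystander: scriber lying on the bench, 180 mm long. Origin on the bench at mid-length.

How it is judged:
By the outcome, as a careful person would: the job done as asked, in the order asked, and still so for the second after the job is handed in, with the robot touching nothing.
Of pot1, pot2, pot3, pot4 only 2 to 3 are there at a start; the rules pass over those that are not, and their reading is None.
At some moment in a run one of pot1, pot2, pot3, pot4 may be knocked a few centimetres aside while the robot is not near it.
It also fails if it takes over 210 s, if anything falls off the work surface, if the arm or the gripper's body presses on something with over 40 N, if the wrist force passes 120 N, or if a joint passes its speed limit or range.

## Robot

A 6-joint arm with a two-finger parallel gripper is mounted at the origin on the work surface. World frame = base frame: x ahead of the robot, y to its left, z up, the work surface at z = 0. Lengths are in mm, angles in rad, forces in N, time in s.
With the tool pointing down it reaches from about 350 to 775 mm from the base axis. Payload 7.3 kg.
Tool frame: the origin (TCP) lies on the centre line of the jaws, within the pads' length; the fingertips stand 14 mm ahead of it and the grasp point (between the pads) lies 5 mm behind it; z points along the fingers, y is the line along which they close (so a half turn about z gives the same grasp; the last joint's range is limited). The gripper opens to 92 mm and grips with 3 to 60 N. Pads are 19 mm wide; open, the fingers measure 130 mm over their backs; the gripper's body (75 mm by 190 mm) begins 47 mm behind the grasp point.
Start: joints at [-1.464, 0.342, 1.524, -0, 1.275, -0.146], TCP at [131.332, -508.326, 240.741] pointing down, gripper open.
Joint ranges: [-2.53, 2.53], [-0.77, 2.02], [0.04, 2.7], [-1, 4.14], [0.28, 2.66], [-3.11, 3.11]. Speed limits (rad/s): [2.57, 2.57, 3.14, 3.14, 3.14, 3.14].

## Interface

Orientations are given as [roll, pitch, yaw] about the fixed x, y, z axes, in that order (R = Rz(yaw) Ry(pitch) Rx(roll)).
In Python, from plant import get_obs, capture, bot, spot_in, trace, pinpoint gives the robot as it stands.
- The arm moves only by the tool play_rows, never from a script. Its argument "rows" is a list of rows, each a list of 2 entries, a list of its own where there are three numbers: the shift along the world's x, y, z in units of 3 cm (1.0 is 3 cm), then the turn, a rotation vector about the world's x, y, z in units of 8 degrees (1.0 is 8 degrees). A call has 1 to 12 rows; each row shifts and turns the commanded pose from where the row before left it; what a row does not reach is not made up. A row lasts 1/8 s, in which the tool goes at most 62.5 mm and 10.7 degrees, less where a joint would pass 70% of its speed; a pose out of reach is approached as far as the arm can. A call with a number of a shift or a turn outside -1 to 1 is refused whole. A call with a gripper value outside its range is refused whole. "hand" is the opening, from -1 (shut) to 1 (fully open), set as the call begins (left out, the last holds). The fingers move at their own pace and stop on an object; the grip force is fixed at half the most. Time passes only in rows, so rows that do not move let the fingers close. It gives the time, the measured TCP pose, the force, the opening and the grip force at its end, in the units of the state.
- get_obs(): the state, without advancing time (a new reading comes with each control period).
- capture(name): name is "scene" or "top" or "wrist"; returns a dict with "frame" (400x640x3 uint8, red, green, blue), "fov_y" (degrees; the focal length in pixels is half the picture's height over the tangent of half this angle, whatever the lens; pixels are square), "cx", "cy" (the principal point, pixels), "dist" ([k1, k2, p1, p2, k3] as OpenCV has them; the pictures are not rectified), "rvec" (rotation vector, rad) and "tvec" (3), from world to camera coordinates, as OpenCV has them; the wrist camera has in their place "hand_eye" (4x4, takes a point from camera to tool coordinates, whose origin is the TCP and whose axes are the flange's). Camera axes: x right, y down, z forward; pixel columns grow to the right and rows downward; lengths in mm; the calibration is good to about 2 mm. A picture is of the moment at which its call begins: read the wrist's pose just before it. There is no depth.
- bot.close_job(): hands the job in; it is judged then, once.
Trained networks look in the newest picture that a camera, given by its name, has taken for a name from the list of things; names that differ only in an ending like _2 or _b are one class to them, and where a whole thing is asked for, a point or a joint stands for the part that bears it (a point fixed in the world has none). Each returns a list of dicts, best first, with "p" (0 to 1); they miss things now and then, are a little off and sometimes report something else, mostly with a low value. They report only what shows in the picture. A call takes as long as a camera call.
- spot_in(query, camera): "at" ([row, column] in pixels, amid what is visible of it).
- trace(query, camera): "mask" (400x640 bool, what is visible of it) and "at" ([row, column] in pixels, amid what is visible of it).
- pinpoint(query, camera): "at" ([row, column] in pixels: a listed point, or the origin of a listed thing).
The state is a dict: "time": time; "joint_positions": joint angles; "dq": joint speeds; "tau": joint torques, N m; "tool_pos": TCP position; "tcp_rot": TCP orientation; "contact_force": force on the tool from outside, world axes, zero at the start; "moment": the same for the moment, N m; "grip_width": finger opening in mm; "finger_force": force on a finger pad.
Only numpy, scipy, OpenCV 4.12 (cv2) and the standard library are available. Lean on these libraries where they do the work, as an engineer would, in place of code of your own. Each camera call takes 0.05 s, during which the arm holds its last target. There are 200 camera calls.

## Working session

There is one attempt and no reset: what is moved stays moved. The work goes in short steps, Python scripts to look and compute and a tool call to move; the robot and the scene stay as the last step left them, time stands still between calls to the robot, and variables do not carry over. Pictures are saved under pics/ and viewed, at most 14 in all, crops included, and the job is handed in when it is done.

Besides the shell and the picture viewer there is one more tool, called as name(argument=value, ...) on one line, values as JSON. play_rows: Moves the arm, as the interface text tells. Shifts and turns lie within -1 to 1; 1 stands for 3 cm of shift or 8 degrees of turn. Its arguments: {"type":"object","properties":{"rows":{"type":"array"},"hand":{"type":"number"}},"required":["rows"]}

```bash
ls; mkdir -p pics
cat > h.py <<'E'
import numpy as np, cv2
from plant import *
def K(c):
    f=200/np.tan(np.radians(c["fov_y"])/2); return np.array([[f,0,c["cx"]],[0,f,c["cy"]],[0,0,1.]])
def pose(c,o=None):
    if "rvec" in c: return cv2.Rodrigues(np.array(c["rvec"],float))[0],np.array(c["tvec"],float).ravel()
    from scipy.spatial.transform import Rotation as Ro
    T=np.eye(4);T[:3,:3]=Ro.from_euler('xyz',o["tcp_rot"]).as_matrix();T[:3,3]=o["tool_pos"]
    W=np.linalg.inv(T@np.array(c["hand_eye"])); return W[:3,:3],W[:3,3]
def ray(c,at,o=None):
    R,t=pose(c,o); p=cv2.undistortPoints(np.array([[[at[1],at[0]]]],float),K(c),np.array(c["dist"],float))[0,0]
    return -R.T@t, R.T@np.array([p[0],p[1],1.])
def onz(c,at,z,o=None):
    C,d=ray(c,at,o); return C+d*(z-C[2])/d[2]
def tri(rs):
    A=0;b=0
    for C,d in rs:
        d=d/np.linalg.norm(d);P=np.eye(3)-np.outer(d,d);A=A+P;b=b+P@C
    x=np.linalg.solve(A,b); return x,[np.linalg.norm((np.eye(3)-np.outer(d,d)/(d@d))@(x-C)) for C,d in rs]
def proj(c,X,o=None):
    R,t=pose(c,o); return cv2.projectPoints(np.array(X,float).reshape(-1,1,3),cv2.Rodrigues(R)[0],t,K(c),np.array(c["dist"],float))[0][:,0,::-1]
def save(c,n): cv2.imwrite("pics/"+n,c["frame"][:,:,::-1])
E
python3 - <<'E'
from h import *
np.set_printoptions(precision=1,suppress=True)
cs={n:capture(n) for n in("scene","top")}
for n,c in cs.items(): save(c,n+"1.png"); print(n,ray(c,(200,320)))
for q in ["pot1","salver","stand","rack_mid","pocket0","pocket1","pocket2","pocket3","tilt_handle","clamp_hinge","clamp_handle","hammer","mug","candlestick","weight","scriber"]:
    r=[pinpoint(q,n) for n in cs]
    print(q,[[(np.round(d["at"]),round(d["p"],2)) for d in x[:4]] for x in r])
    if q!="pot1" and all(r): print("   ",*tri([ray(c,x[0]["at"]) for c,x in zip(cs.values(),r)]))
    if q=="pot1":
        for c,x in zip(cs.values(),r): print([onz(c,d["at"],0) for d in x])
E
```

```text
pics
scene (array([ 919.6,  622. , 1080. ]), array([-0.3, -0.5, -0.8]))
top (array([ 344.9,    0.7, 1345.4]), array([ 0.1,  0. , -1. ]))
pot1 [[(array([272., 402.]), 0.71), (array([246., 381.]), 0.7), (array([213., 364.]), 0.5)], [(array([232., 250.]), 0.73), (array([233., 309.]), 0.66), (array([230., 279.]), 0.54)]]
[array([424.4, 283.8,   0. ]), array([423.9, 186.7,   0. ]), array([397.4,  65.8,   0. ])]
[array([415.4, 272. ,   0. ]), array([411.1,  69.3,   0. ]), array([422.5, 173.7,   0. ])]
salver [[(array([295., 349.]), 0.79), (array([182., 289.]), 0.21)], [(array([184., 253.]), 0.59), (array([231., 251.]), 0.21)]]
    [586.6 264.1   5. ] [np.float64(3.1809582055327676), np.float64(3.1809582055327557)]
stand [[(array([249., 265.]), 0.73), (array([181., 287.]), 0.64), (array([156., 243.]), 0.33)], [(array([196., 375.]), 0.81), (array([195., 351.]), 0.32)]]
    [ 612.6 -227.6 -461.6] [np.float64(12.894626616864421), np.float64(12.894626616864578)]
rack_mid [[(array([162., 284.]), 0.95)], [(array([212., 450.]), 0.68), (array([194., 377.]), 0.66), (array([194., 369.]), 0.59)]]
    
[... 2087 characters left out ...]
 0.87)]]
    [ 346.4 -284.3  -10.2] [np.float64(9.377479191097462), np.float64(9.377479191097335)]
candlestick [[(array([254., 266.]), 0.83)], [(array([148., 325.]), 0.55), (array([209., 202.]), 0.19)]]
    [714.4  16.4 -25.5] [np.float64(4.328558507526873), np.float64(4.328558507527134)]
weight [[(array([155., 243.]), 0.53), (array([181., 288.]), 0.45), (array([147., 242.]), 0.44)], [(array([180., 427.]), 0.57)]]
    [ 597.7 -350.4  -15.9] [np.float64(3.2667021419749913), np.float64(3.2667021419750255)]
scriber [[(array([338., 418.]), 0.89)], [(array([208., 202.]), 0.64), (array([196., 348.]), 0.25)]]
    [500.9 447.7  -9.7] [np.float64(0.30334691507780837), np.float64(0.30334691507780404)]
```

View pics/scene1.png

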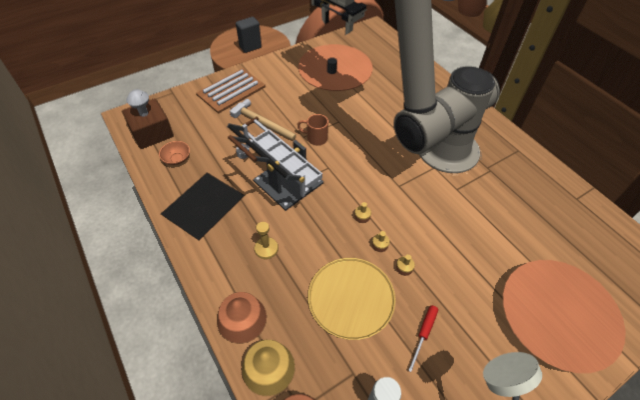

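View pics/top1.png

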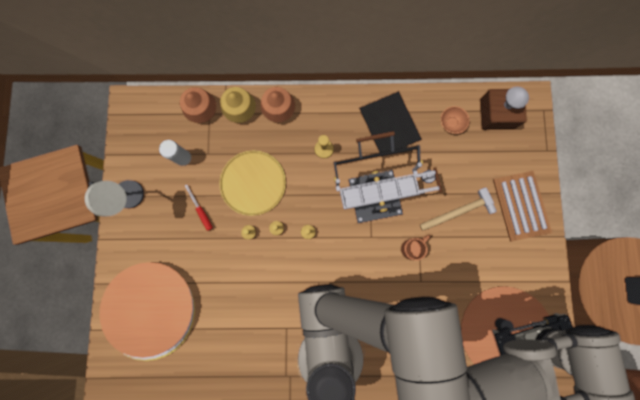

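Both views show three pots, the tray, and a rack with its clamp open. In the top view the pots are near (232,250), (230,279) and (232,309), the tray is at (184,253), and the rack's tilt handle is on the right at (182,437). Next I fit the stand pose and triangulate the pots.

```bash
cat > fit.py <<'E'
from h import *
from scipy.optimize import least_squares
np.set_printoptions(precision=1,suppress=True)
P={"pocket0":(0,-90,110),"pocket1":(0,-30,110),"pocket2":(0,30,110),"pocket3":(0,90,110),"tilt_handle":(0,-190,120),"clamp_hinge":(55,0,181.5),"clamp_handle":(55-115*np.cos(2.4),0,181.5+115*np.sin(2.4)),"stand":(0,0,0),"rack_mid":(0,0,110)}
P["clamp_handle"]=(55+84.8,0,181.5+77.7)
def W(p,X):
    c,s=np.cos(p[2]),np.sin(p[2]); X=np.atleast_2d(X); return np.c_[p[0]+c*X[:,0]-s*X[:,1],p[1]+s*X[:,0]+c*X[:,1],X[:,2]]
def fitstand(cs,obs,p0=(560,-160,-.15)):
    # cs: {name:(cap,obs)}
    dat=[]
    for n,(c,o) in cs.items():
        pk=None
        for q in P:
            r=pinpoint(q,n)
            dat+=[(n,q,np.array(d["at"]),d["p"]) for d in r if d["p"]>.4]
    def assoc(p,th):
        out=[]
        for n,q,at,w in dat:
            c,o=cs[n]; qs=[k for k in P if k.startswith("pocket")] if q.startswith("pocket") else [q]
            if q in("pocket1","pocket2","pocket3"): continue
            e=min((at-proj(c,W(p,P[k]),o)[0] for k in qs),key=np.linalg.norm)
            out.append((n,q,e,w))
        return out
    f=lambda p:np.concatenate([e for *_,e,w in assoc(p,0)])
    r=least_squares(f,p0,loss="soft_l1",f_scale=1.5,x_scale=[10,10,.05]); 
    for n,q,e,w in assoc(r.x,0): print(n,q,e,round(w,2))
    return r.x
E
python3 - <<'E'
from fit import *
cs={n:(capture(n),None) for n in("scene","top")}
p=fitstand(cs,None); print("stand",p[:2],p[2].round(4)); print(W(p,list(P.values())))
for z in (110,): print([onz(cs["top"][0],d["at"],z) for d in pinpoint("pocket0","top")])
a=[d["at"] for d in trace("pot1","scene")[:4] if d["p"]>.3];b=[d["at"] for d in trace("pot1","top")[:4] if d["p"]>.3]
for x in a:
    for y in b:
        X,e=tri([ray(cs["scene"][0],x),ray(cs["top"][0],y)])
        if e[0]<15: print("pot",X,e[0])
m=trace("salver","top")[0];print("salver",onz(cs["top"][0],m["at"],8),m["mask"].sum());m=trace("salver","scene")[0];print(onz(cs["scene"][0],m["at"],8))
E
```

```text
scene pocket0 [-1.8  1. ] 0.68
scene pocket0 [-5.5  3.2] 0.68
scene pocket0 [-0.2  0.5] 0.56
scene tilt_handle [30.7  0.3] 0.57
scene clamp_handle [ 1.4 -2.9] 0.82
scene stand [-2.1  0.9] 0.68
scene rack_mid [ 0.4 -3.1] 0.63
scene rack_mid [ 92.4 -22.2] 0.51
top pocket0 [-0.  -0.1] 0.8
top pocket0 [-0.6  1.7] 0.77
top pocket0 [-0.2 -0.1] 0.68
top pocket0 [0.1 0.6] 0.62
top pocket0 [ 37.6 -99.5] 0.41
top tilt_handle [ 1.6 -3.5] 0.88
top clamp_handle [-0.8 -0.1] 0.6
top stand [2.9 2.8] 0.57
top rack_mid [-3.1  0.3] 0.59
stand [ 535.7 -160.4] 0.2273
[[ 556.  -248.1  110. ]
 [ 542.4 -189.7  110. ]
 [ 528.9 -131.2  110. ]
 [ 515.4  -72.7  110. ]
 [ 578.5 -345.5  120. ]
 [ 589.3 -148.   181.5]
 [ 671.9 -128.9  259.2]
 [ 535.7 -160.4    0. ]
 [ 535.7 -160.4  110. ]]
[array([515.6, -72.4, 110. ]), array([ 557.7, -253.6,  110. ]), array([ 543.2, -189.3,  110. ]), array([ 528.7, -133.1,  110. ]), array([397.5, 245.1, 110. ])]
pot [411.  277.2   8. ] 3.690979999071572
pot [419.4 176.2   5. ] 4.979780254027743
pot [408.9  76.6  17.7] 0.9528591953248544
salver [580.5 267.    8. ] 3254
[ 512.2 -272.7    8. ]
```

play_rows(rows=[[[1,1,0],[0,0,0]],[[1,1,0],[0,0,0]],[[1,1,0],[0,0,0]],[[1,1,0],[0,0,0]],[[1,1,0],[0,0,0]],[[1,1,0],[0,0,0]],[[1,1,0],[0,0,0]],[[1,1,0],[0,0,0]],[[0.5,1,0],[0,0,0]]], hand=1)

```text
time: 4.08
tool_pos: [387.5, -237.2, 240.8]
tcp_rot: [3.141, -0.0, 0.254]
contact_force: [0.8, 0.3, -0.6]
grip_width: 92.0
finger_force: 0.0
```

play_rows(rows=[[[0,1,0],[0,0,0]],[[0,1,0],[0,0,0]],[[0,1,0],[0,0,0]],[[0,1,0],[0,0,0]],[[0,1,0],[0,0,0]],[[0,1,0],[0,0,0]],[[0,1,0],[0,0,0]],[[0,1,0],[0,0,0]],[[0,1,0],[0,0,0]],[[0,1,0],[0,0,0]],[[0,0,0],[0,0,0]]])

```text
time: 5.45
tool_pos: [386.2, 62.9, 240.9]
tcp_rot: [3.142, -0.0, 0.256]
contact_force: [-0.0, -1.1, 0.0]
grip_width: 92.0
finger_force: 0.0
```

Run:
```python
from fit import *
o=get_obs();c=capture("wrist");save(c,"w1.png")
print(o["time"],o["tool_pos"],o["tcp_rot"],o["grip_width"],o["contact_force"]);print(np.array(c["hand_eye"]))
for d in pinpoint("pot1","wrist"): print("pin",d["at"],d["p"],onz(c,d["at"],0,o))
for d in trace("pot1","wrist"): print("tr",d["at"],d["p"],d["mask"].sum())
```

```text
5.45 [386.2  62.9 240.9] [ 3.1 -0.   0.3] 92.03652149776421 [-0.  -1.1  0. ]
[[  -0.    -1.    -0.3   74.8]
 [   1.    -0.    -0.    -0.4]
 [   0.    -0.3    1.  -143.8]
 [   0.     0.     0.     1. ]]
pin [115.6, 242.7] 0.93 [429.5 180.2   0. ]
pin [109.5, 169.5] 0.6 [413.9 274.7   0. ]
pin [148.7, 320.6] 0.55 [413.3  72.2   0. ]
tr [150.6, 317.8] 0.78 1206
tr [109.4, 160.3] 0.74 1658
tr [115.6, 235.7] 0.66 1318
tr [2.2, 512.0] 0.3 78
```

View pics/w1.png

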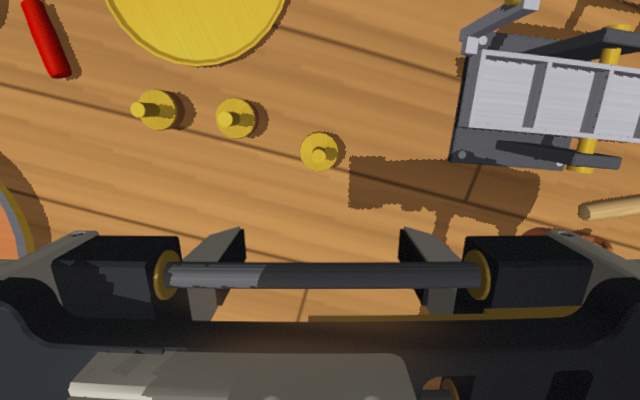

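The wrist view shows three upright pots at about (row,col) (150,319), (117,238) and (109,158). The rack is to the right. I'll refine the pot positions by fitting silhouettes.

```bash
cat > pot.py <<'E'
from fit import *
from scipy.optimize import minimize
a=np.linspace(0,2*np.pi,40)
def sil(c,o,X):
    m=np.zeros((400,640),np.uint8)
    for r,z0,z1 in((24,0,34),(8,34,66)):
        pts=np.array([(X[0]+r*np.cos(t),X[1]+r*np.sin(t),X[2]+z) for z in(z0,z1) for t in a])
        uv=proj(c,pts,o)[:,::-1].astype(np.float32)
        cv2.fillConvexPoly(m,np.round(cv2.convexHull(uv)*16).astype(np.int32),1,cv2.LINE_AA if 0 else 8,4)
    return m>0
def fitpot(c,o,mask,X0,z=0):
    f=lambda q:-np.sum(sil(c,o,(*q,z))&mask)/np.sum(sil(c,o,(*q,z))|mask)
    best=None
    for s in((8,0),(0,8),(-8,-8)):
        r=minimize(f,X0[:2],method="Nelder-Mead",options=dict(initial_simplex=np.array([X0[:2],np.add(X0[:2],s),np.add(X0[:2],(s[1],-s[0]))]),xatol=.2,fatol=1e-4))
        if best is None or r.fun<best.fun: best=r
    return best.x,-best.fun
def pots(cam,z=0,c=None,o=None):
    o=get_obs() if c is None else o
    c=c or capture(cam); out=[]
    for d in trace("pot1",cam):
        if d["p"]>.3 and d["mask"].sum()>100:
            x,i=fitpot(c,o if cam=="wrist" else None,d["mask"],onz(c,d["at"],z+20,o if cam=="wrist" else None),z); out.append((x,i)); print(cam,x,round(i,2),d["mask"].sum())
    return out
E
python3 - <<'E'
from pot import *
pots("wrist"); pots("top"); pots("scene"); print(get_obs()["tool_pos"],get_obs()["tcp_rot"])
E
```

```text
wrist [412.9 277. ] 0.88 1661
wrist [426.3 180.2] 0.9 1426
wrist [412.9  74. ] 0.92 1213
wrist [ 577.7 -243.3] 0.14 16134
top [414.6 270.8] 0.77 156
scene [413.3  73.1] 0.83 254
scene [426.5 180.5] 0.78 259
scene [412.2 274.8] 0.75 264
scene [ 527.3 -277.6] 0.1 2832
[386.4  61.2 240.7] [3.1 0.  0.3]
```

play_rows(rows=[[[0.89,0.39,0],[0,0,0]],[[0,0,-1],[0,0,0]],[[0,0,-1],[0,0,0]],[[0,0,-1],[0,0,0]],[[0,0,-1],[0,0,0]],[[0,0,-1],[0,0,0]],[[0,0,-0.7],[0,0,0]],[[0,0,-0.59],[0,0,0]],[[0,0,0],[0,0,0]]])

```text
time: 7.02
tool_pos: [412.3, 73.1, 51.2]
tcp_rot: [-3.141, 0.003, 0.252]
contact_force: [0.3, -0.2, -0.2]
grip_width: 92.1
finger_force: 0.0
```

play_rows(rows=[[[0,0,0],[0,0,0]],[[0,0,0],[0,0,0]],[[0,0,0],[0,0,0]],[[0,0,0],[0,0,0]],[[0,0,0],[0,0,0]],[[0,0,0],[0,0,0]]], hand=-1)

```text
time: 7.78
tool_pos: [413.0, 73.4, 52.1]
tcp_rot: [3.142, -0.0, 0.253]
contact_force: [-1.0, -0.0, 0.4]
grip_width: 36.2
finger_force: 0.0
```

play_rows(rows=[[[0,0,0],[0,0,0]],[[0,0,0],[0,0,0]],[[0,0,0],[0,0,0]],[[0,0,0],[0,0,0]],[[0,0,1],[0,0,0]],[[0,0,1],[0,0,0]],[[0,0,1],[0,0,0]],[[0,0,1],[0,0,0]],[[0,0,1],[0,0,0]],[[0,0,1],[0,0,0]]])

```text
time: 9.02
tool_pos: [412.6, 73.3, 232.8]
tcp_rot: [-3.142, 0.001, 0.253]
contact_force: [0.9, -0.8, -1.4]
grip_width: 15.0
finger_force: 30.0
```

play_rows(rows=[[[0,-1,0],[0,0,0]],[[0,-1,0],[0,0,0]],[[0,-1,0],[0,0,0]],[[0,-1,0],[0,0,0]],[[0,-1,0],[0,0,0]],[[0,-1,0],[0,0,0]],[[0,0,0],[0,0,0]],[[0,0,0],[0,0,0]]])

```text
time: 10.02
tool_pos: [412.7, -106.2, 231.8]
tcp_rot: [-3.141, 0.001, 0.252]
contact_force: [-0.5, 0.2, -1.1]
grip_width: 15.2
finger_force: 30.0
```

Run:
```python
from pot import *
o=get_obs();print(o["time"],o["tool_pos"],o["grip_width"],o["finger_force"])
cs={"wrist":(capture("wrist"),o),"top":(capture("top"),None),"scene":(capture("scene"),None)}
save(cs["wrist"][0],"w2.png")
p=fitstand(cs,None,(535.7,-160.4,.2273)); print("stand",p[:2],p[2].round(4)); print(W(p,list(P.values())))
```

```text
10.025 [ 412.7 -106.2  231.8] 15.15326179267648 29.99625653028488
wrist pocket0 [0.2 3.2] 0.97
wrist pocket0 [ 1.4 -2.9] 0.93
wrist pocket0 [-2.6 -1.7] 0.73
wrist pocket0 [-2.   1.5] 0.59
wrist tilt_handle [-0.3 -0.1] 0.77
wrist stand [-1.4  0.1] 0.58
wrist rack_mid [ 2.7 -0.9] 0.97
top pocket0 [2.  1.5] 0.69
top pocket0 [-0.4  2. ] 0.65
top pocket0 [ 0.  -0.9] 0.64
top pocket0 [0.  0.5] 0.57
top tilt_handle [-0.2  0.2] 0.59
top clamp_hinge [-22. -52.] 0.68
top clamp_hinge [ 25.  -29.5] 0.56
top clamp_handle [-2.3 -4.3] 0.57
top stand [-0.7  1.2] 0.77
top rack_mid [-7.1 26.4] 0.66
scene pocket0 [-0.6  0.2] 0.82
scene pocket0 [-2.5  2. ] 0.72
scene pocket0 [-1.5  0.3] 0.68
scene pocket0 [-3.5  0.9] 0.62
scene tilt_handle [ 0.6 -1.5] 0.66
scene clamp_handle [-11.9  74.9] 0.72
scene clamp_handle [-0.1 -1.6] 0.66
scene stand [-4.8  1.5] 0.74
scene rack_mid [ 0.8 -1.1] 0.73
stand [ 535.8 -159.9] 0.1961
[[ 553.3 -248.2  110. ]
 [ 541.6 -189.4  110. ]
 [ 529.9 -130.5  110. ]
 [ 518.3  -71.7  110. ]
 [ 572.8 -346.3  120. ]
 [ 589.7 -149.2  181.5]
 [ 672.9 -132.7  259.2]
 [ 535.8 -159.9    0. ]
 [ 535.8 -159.9  110. ]]
```

View pics/w2.png

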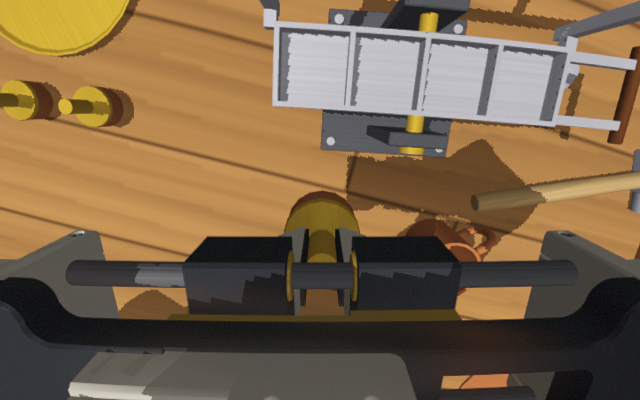

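The rack is fully in view, with rim corners near (col,row) (275,23), (273,104), (558,124) and (569,46). I'll use these to check the fitted pose.

Run:
```python
from pot import *
c=capture("wrist");o=get_obs();o["tool_pos"]=np.array([413,-106.5,231.7])
g=cv2.cvtColor(c["frame"],cv2.COLOR_RGB2HSV); m=((g[...,1]<40)&(g[...,2]>95)).astype(np.uint8)
m=cv2.morphologyEx(m,cv2.MORPH_CLOSE,np.ones((13,13)));m[:,:255]=0;m[180:]=0
C3=lambda p:W(p,[(32,122,126),(-32,122,126),(-32,-122,126),(32,-122,126)])
uv=np.array([(275,23),(273,104),(558,124),(569,46)])[:,::-1]
r=least_squares(lambda p:(proj(c,C3(p),o)-uv).ravel(),(536,-160,.2),loss="soft_l1",f_scale=2,x_scale=[10,10,.05])
print(r.x,r.x[2],(proj(c,C3(r.x),o)-uv))
# overlay
im=c["frame"][:,:,::-1].copy()
for p,col in((r.x,(0,0,255)),((535.8,-159.9,.1961),(0,255,0))):
    cv2.polylines(im,[np.round(proj(c,C3(p),o)[:,::-1]).astype(np.int32)],True,col,1)
    for y in(-90,-30,30,90):
        cv2.polylines(im,[np.round(proj(c,W(p,[(28,y+28,126),(-28,y+28,126),(-28,y-28,126),(28,y-28,126)]),o)[:,::-1]).astype(np.int32)],True,col,1)
cv2.imwrite("pics/ov.png",cv2.resize(im[0:180,250:640],None,fx=2,fy=2,interpolation=cv2.INTER_NEAREST))
```

```text
[ 535.7 -160.4    0.2] 0.1992648575587225 [[-1.5 -0.7]
 [ 2.4  0.2]
 [ 0.5 -1.9]
 [-0.6  5. ]]
```

View pics/ov.png

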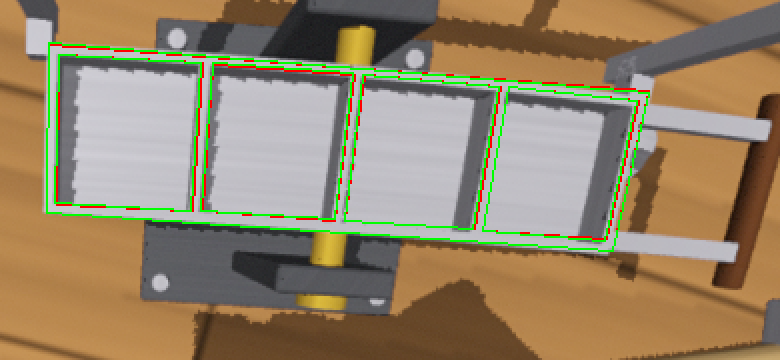

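play_rows(rows=[[[0.88,0.29,0],[0,0,-0.1]],[[0.88,0.29,0],[0,0,-0.1]],[[0.88,0.29,0],[0,0,-0.1]],[[0.87,0.29,0],[0,0,-0.1]],[[0,0,0],[0,0,0]],[[0,0,-1],[0,0,0]],[[0,0,-0.7],[0,0,0]],[[0,0,-0.3],[0,0,0]],[[0,0,-0.28],[0,0,0]],[[0,0,0],[0,0,0]],[[0,0,0],[0,0,0]]])

```text
time: 12.95
tool_pos: [518.7, -72.0, 164.3]
tcp_rot: [3.141, -0.001, 0.197]
contact_force: [0.3, -0.5, -1.7]
grip_width: 15.0
finger_force: 30.0
```

play_rows(rows=[[[0,0,0],[0,0,0]],[[0,0,0],[0,0,0]],[[0,0,0],[0,0,0]],[[0,0,1],[0,0,0]],[[0,0,1],[0,0,0]],[[0,0,0.27],[0,0,0]]], hand=-0.1)

```text
time: 13.7
tool_pos: [519.2, -72.0, 233.5]
tcp_rot: [3.14, -0.003, 0.197]
contact_force: [0.5, 0.0, -0.2]
grip_width: 41.3
finger_force: 0.0
```

play_rows(rows=[[[-0.5,0.92,0],[0,0,0]],[[-0.5,0.92,0],[0,0,0]],[[-0.5,0.92,0],[0,0,0]],[[-0.5,0.92,0],[0,0,0]],[[-0.5,0.92,0],[0,0,0]],[[-0.5,0.92,0],[0,0,0]],[[-0.5,0.92,0],[0,0,0]],[[-0.5,0.92,0],[0,0,0]],[[0,0,0],[0,0,0]]], hand=0.6)

```text
time: 14.82
tool_pos: [397.1, 150.1, 231.0]
tcp_rot: [-3.141, 0.001, 0.2]
contact_force: [0.2, 0.2, -0.6]
grip_width: 73.3
finger_force: 0.0
```

Run:
```python
from pot import *
print(get_obs()["time"],get_obs()["tool_pos"],get_obs()["tcp_rot"])
pots("wrist"); pots("scene");c=capture("scene")
for d in trace("pot1","scene"): print(d["at"],proj(c,[(518,-72,130)])[0],d["p"])
```

```text
14.825 [397.1 150.1 231. ] [-3.1  0.   0.2]
wrist [413.8 275. ] 0.86 1408
wrist [ 540.1 -171.7] 0.65 3532
wrist [426.2 181.6] 0.91 1298
scene [427.1 180.7] 0.93 311
scene [ 527.8 -292.5] 0.12 2359
scene [ 470.9 -153.3] 0.83 236
scene [411.7 273.5] 0.78 277
[267.6, 406.2] [171.5 306. ] 0.72
[166.3, 307.8] [171.5 306. ] 0.7
[242.7, 380.9] [171.5 306. ] 0.66
[152.2, 274.5] [171.5 306. ] 0.44
```

play_rows(rows=[[[0.94,1,0],[0,0,0]],[[0,0.06,-1],[0,0,0]],[[0,0,-1],[0,0,0]],[[0,0,-1],[0,0,0]],[[0,0,-1],[0,0,0]],[[0,0,-1],[0,0,0]],[[0,0,-0.6],[0,0,0]],[[0,0,-0.4],[0,0,0]],[[0,0,0],[0,0,0]]])

```text
time: 16.25
tool_pos: [426.4, 180.4, 51.2]
tcp_rot: [3.141, 0.001, 0.196]
contact_force: [-1.1, -0.4, -1.1]
grip_width: 73.1
finger_force: 0.0
```

play_rows(rows=[[[0,0,0],[0,0,0]],[[0,0,0],[0,0,0]],[[0,0,0],[0,0,0]],[[0,0,0],[0,0,0]],[[0,0,0],[0,0,0]],[[0,0,0],[0,0,0]],[[0,0,0],[0,0,0]],[[0,0,0],[0,0,0]],[[0,0,1],[0,0,0]],[[0,0,1],[0,0,0]],[[0,0,1],[0,0,0]],[[0,0,1],[0,0,0]]], hand=-1)

```text
time: 17.75
tool_pos: [426.2, 180.7, 172.6]
tcp_rot: [3.141, 0.001, 0.197]
contact_force: [-0.2, 0.8, -1.3]
grip_width: 15.4
finger_force: 30.0
```

play_rows(rows=[[[0,0,1],[0,0,0]],[[0,0,1],[0,0,0]],[[0,0,0.5],[0,0,0]],[[0.31,-0.94,0],[0,0,0]],[[0.31,-0.94,0],[0,0,0]],[[0.31,-0.94,0],[0,0,0]],[[0.31,-0.94,0],[0,0,0]],[[0.31,-0.94,0],[0,0,0]],[[0.31,-0.94,0],[0,0,0]],[[0.31,-0.94,0],[0,0,0]],[[0.31,-0.94,0],[0,0,0]],[[0.31,-0.94,0],[0,0,0]]])

```text
time: 19.25
tool_pos: [510.2, -73.9, 246.4]
tcp_rot: [-3.141, 0.001, 0.197]
contact_force: [0.1, -0.1, -1.5]
grip_width: 15.4
finger_force: 30.0
```

play_rows(rows=[[[0.33,-0.96,0],[0,0,0]],[[0.33,-0.96,0],[0,0,0]],[[0,0,0],[0,0,0]],[[0,0,0],[0,0,0]],[[0,0,-1],[0,0,0]],[[0,0,-1],[0,0,0]],[[0,0,-0.4],[0,0,0]],[[0,0,-0.38],[0,0,0]],[[0,0,0],[0,0,0]],[[0,0,0],[0,0,0]]])

```text
time: 20.5
tool_pos: [530.5, -130.7, 164.2]
tcp_rot: [3.141, -0.001, 0.197]
contact_force: [0.4, -0.9, -1.3]
grip_width: 15.1
finger_force: 30.0
```

play_rows(rows=[[[0,0,0],[0,0,0]],[[0,0,0],[0,0,0]],[[0,0,0],[0,0,0]],[[0,0,1],[0,0,0]],[[0,0,1],[0,0,0]],[[0,0,0.78],[0,0,0]],[[0,0,0],[0,0,0]]], hand=-0.1)

```text
time: 21.38
tool_pos: [530.9, -131.0, 248.4]
tcp_rot: [3.139, -0.003, 0.197]
contact_force: [0.3, 0.2, 0.3]
grip_width: 41.1
finger_force: 0.0
```

play_rows(rows=[[[-0.37,1,0],[0,0,0]],[[-0.37,1,0],[0,0,0]],[[-0.37,1,0],[0,0,0]],[[-0.37,1,0],[0,0,0]],[[-0.37,1,0],[0,0,0]],[[-0.37,1,0],[0,0,0]],[[-0.37,1,0],[0,0,0]],[[-0.37,1,0],[0,0,0]],[[-0.37,1,0],[0,0,0]],[[-0.37,1,0],[0,0,0]],[[-0.37,1,0],[0,0,0]],[[-0.37,1,0],[0,0,0]]], hand=0.6)

```text
time: 22.88
tool_pos: [395.9, 230.1, 245.4]
tcp_rot: [3.141, 0.002, 0.197]
contact_force: [1.4, -0.2, 0.1]
grip_width: 73.5
finger_force: 0.0
```

Run:
```python
from pot import *
print(get_obs()["time"],get_obs()["tool_pos"],get_obs()["tcp_rot"])
pots("wrist"); pots("scene")
```

```text
22.875 [395.9 230.1 245.4] [3.1 0.  0.2]
wrist [ 529.6 -203.5] 0.74 461
wrist [413.6 275.7] 0.93 1241
scene [ 486.4 -218.3] 0.94 288
scene [ 470.6 -153.7] 0.8 229
scene [414.  277.2] 0.83 293
```

play_rows(rows=[[[0.28,0.78,0],[0,0,0]],[[0.28,0.77,0],[0,0,0]],[[0,0,-1],[0,0,0]],[[0,0,-1],[0,0,0]],[[0,0,-1],[0,0,0]],[[0,0,-1],[0,0,0]],[[0,0,-1],[0,0,0]],[[0,0,-1],[0,0,0]],[[0,0,-0.5],[0,0,0]],[[0,0,0],[0,0,0]]])

```text
time: 24.32
tool_pos: [413.4, 275.1, 51.0]
tcp_rot: [3.141, 0.002, 0.196]
contact_force: [-0.9, 0.6, -0.2]
grip_width: 73.2
finger_force: 0.0
```

play_rows(rows=[[[0,0,0],[0,0,0]],[[0,0,0],[0,0,0]],[[0,0,0],[0,0,0]],[[0,0,0],[0,0,0]],[[0,0,0],[0,0,0]],[[0,0,0],[0,0,0]],[[0,0,0],[0,0,0]],[[0,0,0],[0,0,0]],[[0,0,1],[0,0,0]],[[0,0,1],[0,0,0]],[[0,0,1],[0,0,0]],[[0,0,1],[0,0,0]]], hand=-1)

```text
time: 25.82
tool_pos: [413.3, 275.7, 172.5]
tcp_rot: [3.141, 0.001, 0.197]
contact_force: [-0.0, 1.3, -2.3]
grip_width: 15.1
finger_force: 30.0
```

play_rows(rows=[[[0,0,1],[0,0,0]],[[0,0,1],[0,0,0]],[[0,0,0.5],[0,0,0]],[[0.27,-0.97,0],[0,0,0]],[[0.27,-0.97,0],[0,0,0]],[[0.27,-0.97,0],[0,0,0]],[[0.27,-0.97,0],[0,0,0]],[[0.27,-0.97,0],[0,0,0]],[[0.27,-0.97,0],[0,0,0]],[[0.27,-0.97,0],[0,0,0]],[[0.27,-0.97,0],[0,0,0]],[[0.27,-0.97,0],[0,0,0]]])

```text
time: 27.32
tool_pos: [486.4, 13.0, 246.4]
tcp_rot: [-3.141, 0.001, 0.197]
contact_force: [0.5, 0.3, -0.9]
grip_width: 15.4
finger_force: 30.0
```

play_rows(rows=[[[0.27,-0.97,0],[0,0,0]],[[0.27,-0.97,0],[0,0,0]],[[0.27,-0.97,0],[0,0,0]],[[0.26,-0.97,0],[0,0,0]],[[0.26,-0.97,0],[0,0,0]],[[0.26,-0.97,0],[0,0,0]],[[0.25,-0.96,0],[0,0,0]],[[0,0,0],[0,0,0]],[[0,0,0],[0,0,0]]])

```text
time: 28.45
tool_pos: [541.3, -188.9, 246.3]
tcp_rot: [-3.141, 0.001, 0.197]
contact_force: [-0.5, -0.0, -1.2]
grip_width: 15.4
finger_force: 30.0
```

play_rows(rows=[[[0,0,-1],[0,0,0]],[[0,0,-1],[0,0,0]],[[0,0,-0.4],[0,0,0]],[[0,0,-0.38],[0,0,0]],[[0,0,0],[0,0,0]],[[0,0,0],[0,0,0]]])

```text
time: 29.2
tool_pos: [542.2, -189.6, 164.2]
tcp_rot: [3.141, -0.001, 0.197]
contact_force: [-0.8, -0.9, -1.7]
grip_width: 15.4
finger_force: 30.0
```

play_rows(rows=[[[0,0,0],[0,0,0]],[[0,0,0],[0,0,0]],[[0,0,0],[0,0,0]],[[0,0,1],[0,0,0]],[[0,0,1],[0,0,0]],[[0,0,1],[0,0,0]],[[0,0,1],[0,0,0]],[[0,0,1],[0,0,0]],[[0,0,0.48],[0,0,0]],[[1,0.8,0],[0,0,0]],[[0.7,0.6,0],[0,0,0]],[[0,0,0],[0,0,0]]], hand=-0.1)

```text
time: 30.7
tool_pos: [593.4, -146.2, 326.4]
tcp_rot: [-3.141, 0.001, 0.199]
contact_force: [-0.3, 0.4, -0.0]
grip_width: 41.4
finger_force: 0.0
```

Run:
```python
from pot import *
o=get_obs();print(o["time"],o["tool_pos"],o["tcp_rot"],o["joint_positions"])
cs={"wrist":(capture("wrist"),o),"top":(capture("top"),None),"scene":(capture("scene"),None)}
save(cs["wrist"][0],"w3.png")
rs=[];st=(535.8,-160,.197)
for n,(c,ob) in cs.items():
    for d in pinpoint("clamp_handle",n)[:2]: print(n,d["at"],d["p"],proj(c,W(st,P["clamp_handle"]),ob)[0],onz(c,d["at"],259,ob)); 
    r=pinpoint("clamp_handle",n)
    if r: rs.append(ray(c,r[0]["at"],ob))
    for d in pinpoint("clamp_hinge",n)[:2]: print(" hinge",n,d["at"],d["p"],proj(c,W(st,P["clamp_hinge"]),ob)[0])
print(*tri(rs),W(st,P["clamp_handle"]))
```

```text
30.7 [ 593.4 -146.2  326.4] [-3.1  0.   0.2] [-0.4  0.5  1.1  0.   1.6  1. ]
wrist [104.3, 324.3] 0.83 [103.7 326. ] [ 672.3 -131.6  259. ]
wrist [196.5, 324.8] 0.43 [103.7 326. ] [ 606.5 -145.3  259. ]
 hinge wrist [219.0, 387.2] 0.54 [191.4 324.6]
scene [146.1, 240.0] 0.7 [147.8 241.5] [ 673.4 -140.3  259. ]
[ 674.  -132.2  267. ] [np.float64(1.9751368671995198), np.float64(1.975136867199645)] [[ 672.9 -132.6  259.2]]
```

View pics/w3.png

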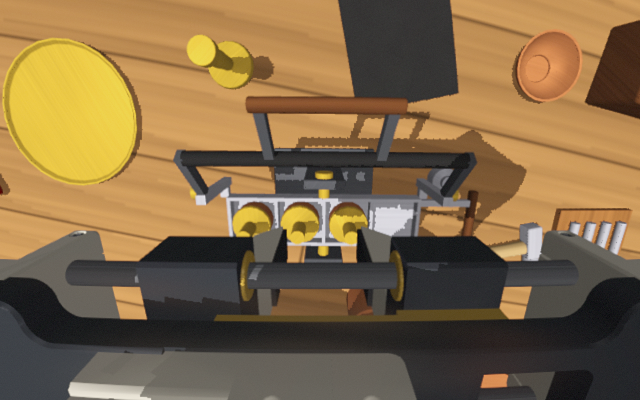

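The three pots sit in their pockets at (225,252), (225,300) and (222,348). The clamp handle is at row 104, col 326, where it was predicted. I'll turn the tool 90° and pinch the clamp handle.

play_rows(rows=[[[0.22,0.04,0],[0,0,0.94]],[[0.22,0.04,0],[0,0,0.94]],[[0.22,0.04,0],[0,0,0.94]],[[0.22,0.04,0],[0,0,0.94]],[[0.22,0.04,0],[0,0,0.94]],[[0.22,0.04,0],[0,0,0.94]],[[0.22,0.04,0],[0,0,0.94]],[[0.22,0.04,0],[0,0,0.94]],[[0.22,0.04,0],[0,0,0.94]],[[0.22,0.04,0],[0,0,0.94]],[[0.22,0.04,0],[0,0,0.94]],[[0.22,0.04,0],[0,0,0.91]]], hand=0.3)

```text
time: 32.8
tool_pos: [672.1, -133.0, 327.7]
tcp_rot: [-3.142, -0.0, 1.772]
contact_force: [-0.3, -0.8, 0.8]
grip_width: 59.8
finger_force: 0.0
```

play_rows(rows=[[[0,0,0],[0,0,0]],[[0,0,-1],[0,0,0]],[[0,0,-0.8],[0,0,0]],[[0,0,-0.4],[0,0,0]],[[0,0,-0.27],[0,0,0]],[[0,0,0],[0,0,0]]])

```text
time: 33.55
tool_pos: [671.9, -133.1, 253.7]
tcp_rot: [3.142, 0.0, 1.767]
contact_force: [0.1, 0.4, -0.1]
grip_width: 59.8
finger_force: 0.0
```

play_rows(rows=[[[0,0,0],[0,0,0]],[[0,0,0],[0,0,0]],[[0,0,0],[0,0,0]],[[0,0,0],[0,0,0]],[[0,0,0],[0,0,0]],[[0,0,0],[0,0,0]],[[0,0,0],[0,0,0]]], hand=-1)

```text
time: 34.42
tool_pos: [672.4, -132.9, 253.8]
tcp_rot: [3.14, 0.0, 1.768]
contact_force: [2.5, 1.0, 0.7]
grip_width: 11.1
finger_force: 30.0
```

```bash
python3 -c "
import numpy as np
t=np.r_[np.linspace(2.4,.1,17)]
p=np.c_[-115*np.cos(t),115*np.sin(t)];d=np.diff(p,axis=0)/30
print([[[round(float(a*.9807),2),round(float(a*.1957),2),round(float(b),2)],[0,0,0]] for a,b in d])"
```

```text
[[[-0.39, -0.08, 0.38], [0, 0, 0]], [[-0.44, -0.09, 0.32], [0, 0, 0]], [[-0.48, -0.1, 0.25], [0, 0, 0]], [[-0.51, -0.1, 0.18], [0, 0, 0]], [[-0.53, -0.11, 0.1], [0, 0, 0]], [[-0.54, -0.11, 0.02], [0, 0, 0]], [[-0.54, -0.11, -0.06], [0, 0, 0]], [[-0.52, -0.1, -0.14], [0, 0, 0]], [[-0.5, -0.1, -0.21], [0, 0, 0]], [[-0.46, -0.09, -0.28], [0, 0, 0]], [[-0.42, -0.08, -0.35], [0, 0, 0]], [[-0.37, -0.07, -0.4], [0, 0, 0]], [[-0.31, -0.06, -0.45], [0, 0, 0]], [[-0.24, -0.05, -0.49], [0, 0, 0]], [[-0.17, -0.03, -0.52], [0, 0, 0]], [[-0.09, -0.02, -0.54], [0, 0, 0]]]
```

play_rows(rows=[[[-0.39,-0.08,0.38],[0,0,0]],[[-0.44,-0.09,0.32],[0,0,0]],[[-0.48,-0.1,0.25],[0,0,0]],[[-0.51,-0.1,0.18],[0,0,0]],[[-0.53,-0.11,0.1],[0,0,0]],[[-0.54,-0.11,0.02],[0,0,0]],[[-0.54,-0.11,-0.06],[0,0,0]],[[-0.52,-0.1,-0.14],[0,0,0]]])

```text
time: 35.42
tool_pos: [553.1, -156.1, 285.9]
tcp_rot: [3.14, -0.001, 1.768]
contact_force: [1.5, 3.8, 0.6]
grip_width: 11.3
finger_force: 30.0
```

play_rows(rows=[[[-0.5,-0.1,-0.21],[0,0,0]],[[-0.46,-0.09,-0.28],[0,0,0]],[[-0.42,-0.08,-0.35],[0,0,0]],[[-0.37,-0.07,-0.4],[0,0,0]],[[-0.31,-0.06,-0.45],[0,0,0]],[[-0.24,-0.05,-0.49],[0,0,0]],[[-0.17,-0.03,-0.52],[0,0,0]],[[-0.09,-0.02,-0.54],[0,0,0]],[[0,0,0],[0,0,0]]])

```text
time: 36.55
tool_pos: [476.7, -170.9, 187.0]
tcp_rot: [3.141, -0.003, 1.767]
contact_force: [2.5, 4.4, -0.5]
grip_width: 11.1
finger_force: 30.0
```

play_rows(rows=[[[-0.01,0,-0.12],[0,0,0]],[[0,0,-0.12],[0,0,0]],[[0,0,0],[0,0,0]],[[0,0,0],[0,0,0]]])

```text
time: 37.05
tool_pos: [476.5, -171.0, 182.0]
tcp_rot: [3.14, -0.001, 1.768]
contact_force: [0.1, 5.9, 9.7]
grip_width: 11.1
finger_force: 30.0
```

play_rows(rows=[[[0,0,0],[0,0,0]],[[0,0,0],[0,0,0]],[[0,0,0],[0,0,0]],[[0,0,1],[0,0,0]],[[0,0,1],[0,0,0]],[[0,0,1],[0,0,0]],[[0,0,1],[0,0,0]]], hand=-0.2)

```text
time: 37.92
tool_pos: [476.1, -172.1, 301.5]
tcp_rot: [-3.141, -0.0, 1.768]
contact_force: [-0.1, 0.1, -0.2]
grip_width: 36.9
finger_force: 0.0
```

play_rows(rows=[[[0.29,-0.62,0],[0,0,-0.94]],[[0.29,-0.62,0],[0,0,-0.94]],[[0.29,-0.62,0],[0,0,-0.94]],[[0.29,-0.62,0],[0,0,-0.94]],[[0.29,-0.62,0],[0,0,-0.94]],[[0.29,-0.62,0],[0,0,-0.94]],[[0.29,-0.62,0],[0,0,-0.94]],[[0.29,-0.62,0],[0,0,-0.94]],[[0.29,-0.62,0],[0,0,-0.94]],[[0.29,-0.62,0],[0,0,-0.94]],[[0.29,-0.62,0],[0,0,-0.94]],[[0.29,-0.62,0],[0,0,-0.91]]])

```text
time: 39.42
tool_pos: [580.8, -396.0, 300.2]
tcp_rot: [-3.141, 0.001, 0.192]
contact_force: [-0.2, 0.4, -0.0]
grip_width: 36.7
finger_force: 0.0
```

Run:
```python
from pot import *
o=get_obs();print(o["time"],o["tool_pos"],o["tcp_rot"],o["joint_positions"])
cs={"wrist":(capture("wrist"),o),"top":(capture("top"),None),"scene":(capture("scene"),None)}
save(cs["wrist"][0],"w4.png")
st=(535.8,-160,.197)
for n,(c,ob) in cs.items():
    for d in pinpoint("tilt_handle",n)[:2]: print(n,d["at"],d["p"],proj(c,W(st,P["tilt_handle"]),ob)[0],onz(c,d["at"],120,ob))
    for d in pinpoint("clamp_handle",n)[:2]: print("clamp",n,d["at"],d["p"],proj(c,W(st,(-60,0,185)),ob)[0],onz(c,d["at"],185,ob))
```

```text
39.425 [ 580.8 -396.   300.2] [-3.1  0.   0.2] [-0.7  0.7  0.8 -0.   1.7  0.7]
wrist [176.7, 279.9] 0.95 [178.4 278.6] [ 575.2 -347.5  120. ]
wrist [145.0, 290.0] 0.26 [178.4 278.6] [ 613.  -353.1  120. ]
clamp wrist [178.1, 193.9] 0.51 [251.1  88.8] [ 574.7 -276.   185. ]
top [179.8, 436.0] 0.92 [179.2 437. ] [ 571.1 -343.   120. ]
clamp top [207.1, 384.4] 0.96 [207.1 386. ] [ 477.1 -166.9  185. ]
scene [123.4, 246.8] 0.94 [123.8 246.2] [ 570.5 -347.1  120. ]
clamp scene [132.2, 301.1] 0.86 [131.2 300.1] [ 476.5 -166.7  185. ]
```

View pics/w4.png

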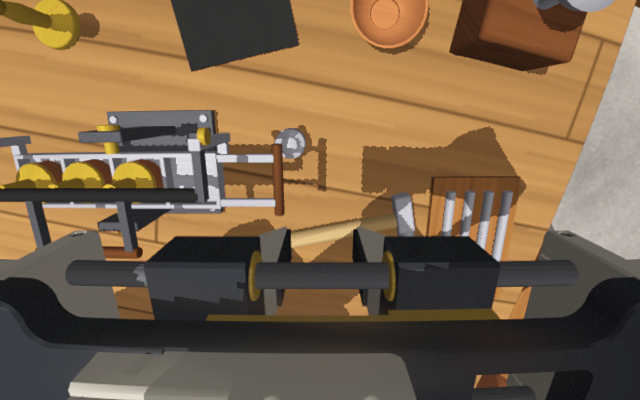

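The clamp is shut over the pots. The tilt handle is at row 177, col 280, and the steel weight stands low beside it at (143,291). I'll lean the tool by 30° and approach.

play_rows(rows=[[[0,0,0],[0.92,0.18,0]],[[0,0,0],[0.92,0.18,0]],[[0,0,0],[0.92,0.18,0]],[[0,0,0],[0.92,0.18,0]],[[0,0,-0.6],[0,0,0]],[[0,0,-0.9],[0,0,0]],[[0,0,-0.9],[0,0,0]],[[0,0,-0.86],[0,0,0]],[[0,0,0],[0,0,0]],[[0,0,0],[0,0,0]]])

```text
time: 41.12
tool_pos: [581.0, -395.2, 204.4]
tcp_rot: [-2.62, -0.003, 0.197]
contact_force: [0.3, -0.4, 0.1]
grip_width: 36.6
finger_force: 0.0
```

play_rows(rows=[[[-0.07,0.43,-0.74],[0,0,0]],[[-0.07,0.43,-0.74],[0,0,0]],[[-0.07,0.43,-0.74],[0,0,0]],[[-0.07,0.42,-0.74],[0,0,0]],[[0,0,0],[0,0,0]],[[0,0,0],[0,0,0]]])

```text
time: 41.88
tool_pos: [573.1, -344.9, 116.1]
tcp_rot: [-2.621, -0.004, 0.196]
contact_force: [-0.1, -0.2, 0.8]
grip_width: 36.8
finger_force: 0.0
```

play_rows(rows=[[[0,0,0],[0,0,0]],[[0,0,0],[0,0,0]],[[0,0,0],[0,0,0]],[[0,0,0],[0,0,0]],[[0,0,0],[0,0,0]]], hand=-1)

```text
time: 42.5
tool_pos: [572.2, -343.3, 115.0]
tcp_rot: [-2.617, -0.002, 0.197]
contact_force: [-0.9, 2.8, 5.0]
grip_width: 10.8
finger_force: 30.0
```

```bash
python3 -c "
import numpy as np
t=np.linspace(0,.705,13)
p=np.c_[-190*np.cos(t),190*np.sin(t)];d=np.diff(p,axis=0)/30
r=[[[round(float(-a*.1957),2),round(float(a*.9807),2),round(float(b),2)],[0,0,0]] for a,b in d]
print(r);print(np.sum([x[0] for x in r],0)*30)"
```

```text
[[[-0.0, 0.01, 0.37], [0, 0, 0]], [[-0.01, 0.03, 0.37], [0, 0, 0]], [[-0.01, 0.05, 0.37], [0, 0, 0]], [[-0.01, 0.07, 0.36], [0, 0, 0]], [[-0.02, 0.1, 0.36], [0, 0, 0]], [[-0.02, 0.12, 0.35], [0, 0, 0]], [[-0.03, 0.14, 0.35], [0, 0, 0]], [[-0.03, 0.16, 0.34], [0, 0, 0]], [[-0.03, 0.17, 0.33], [0, 0, 0]], [[-0.04, 0.19, 0.32], [0, 0, 0]], [[-0.04, 0.21, 0.3], [0, 0, 0]], [[-0.05, 0.23, 0.29], [0, 0, 0]]]
[ -8.7  44.4 123.3]
```

play_rows(rows=[[[0,0.01,0.37],[0,0,0]],[[-0.01,0.03,0.37],[0,0,0]],[[-0.01,0.05,0.37],[0,0,0]],[[-0.01,0.07,0.36],[0,0,0]],[[-0.02,0.1,0.36],[0,0,0]],[[-0.02,0.12,0.35],[0,0,0]]])

```text
time: 43.25
tool_pos: [570.3, -333.2, 180.5]
tcp_rot: [-2.62, -0.002, 0.196]
contact_force: [0.9, -0.4, -4.5]
grip_width: 10.8
finger_force: 30.0
```

play_rows(rows=[[[-0.03,0.14,0.35],[0,0,0]],[[-0.03,0.16,0.34],[0,0,0]],[[-0.03,0.17,0.33],[0,0,0]],[[-0.04,0.19,0.32],[0,0,0]],[[-0.04,0.21,0.3],[0,0,0]],[[-0.05,0.23,0.29],[0,0,0]],[[0,0,0],[0,0,0]],[[0,0,0],[0,0,0]]])

```text
time: 44.25
tool_pos: [564.0, -300.5, 240.4]
tcp_rot: [-2.622, -0.006, 0.196]
contact_force: [2.8, -5.2, 9.8]
grip_width: 11.0
finger_force: 30.0
```

Run:
```python
from pot import *
o=get_obs();print(o["time"],o["tool_pos"],o["tcp_rot"],o["contact_force"],o["moment"])
st=(535.8,-160,.197); f=.705
X=W(st,(0,-190*np.cos(f),120+190*np.sin(f)))
for n in("top","scene"):
    c=capture(n)
    for d in pinpoint("tilt_handle",n)[:1]: print(n,d["at"],d["p"],proj(c,X)[0])
    if n=="scene": cv2.imwrite("pics/s5.png",cv2.resize(c["frame"][80:240,180:400,::-1],None,fx=3,fy=3))
```

```text
44.25 [ 564.  -300.5  240.4] [-2.6 -0.   0.2] [ 2.8 -5.2  9.8] [-0.6 -0.3 -0.2]
top [171.7, 433.0] 0.91 [174.4 433.4]
scene [338.2, 419.1] 0.72 [100.6 250.5]
```

View pics/s5.png

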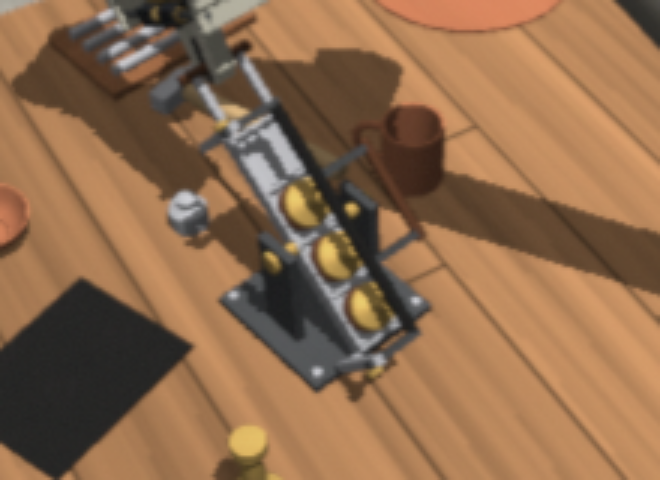

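The scene view shows the rack tipped about 40°, with the three pots held under the shut clamp. I'll hold here.

play_rows(rows=[[[0,0,0],[0,0,0]],[[0,0,0],[0,0,0]],[[0,0,0],[0,0,0]],[[0,0,0],[0,0,0]],[[0,0,0],[0,0,0]],[[0,0,0],[0,0,0]],[[0,0,0],[0,0,0]],[[0,0,0],[0,0,0]],[[0,0,0],[0,0,0]],[[0,0,0],[0,0,0]],[[0,0,0],[0,0,0]],[[0,0,0],[0,0,0]]])

```text
time: 45.95
tool_pos: [564.0, -300.6, 240.3]
tcp_rot: [-2.622, -0.006, 0.196]
contact_force: [2.2, -6.4, 8.8]
grip_width: 11.0
finger_force: 30.0
```

play_rows(rows=[[[0,0,0],[0,0,0]],[[0,0,0],[0,0,0]],[[0,0,0],[0,0,0]],[[0,0,0],[0,0,0]],[[0,0,0],[0,0,0]],[[0,0,0],[0,0,0]],[[0,0,0],[0,0,0]],[[0,0,0],[0,0,0]],[[0,0,0],[0,0,0]],[[0,0,0],[0,0,0]]])

```text
time: 47.2
tool_pos: [564.0, -300.6, 240.3]
tcp_rot: [-2.622, -0.006, 0.196]
contact_force: [1.9, -6.2, 9.8]
grip_width: 10.5
finger_force: 30.0
```

play_rows(rows=[[[0.05,-0.23,-0.29],[0,0,0]],[[0.04,-0.21,-0.3],[0,0,0]],[[0.04,-0.19,-0.32],[0,0,0]],[[0.03,-0.17,-0.33],[0,0,0]],[[0.03,-0.16,-0.34],[0,0,0]],[[0.03,-0.14,-0.35],[0,0,0]]])

```text
time: 47.95
tool_pos: [570.2, -332.8, 181.5]
tcp_rot: [-2.619, -0.004, 0.197]
contact_force: [0.2, -2.3, 5.5]
grip_width: 11.2
finger_force: 30.0
```

play_rows(rows=[[[0.02,-0.12,-0.35],[0,0,0]],[[0.02,-0.1,-0.36],[0,0,0]],[[0.01,-0.07,-0.36],[0,0,0]],[[0.01,-0.05,-0.37],[0,0,0]],[[0.01,-0.03,-0.37],[0,0,0]],[[0,-0.01,-0.37],[0,0,0]],[[0,0,0],[0,0,0]],[[0,0,0],[0,0,0]]])

```text
time: 48.95
tool_pos: [572.1, -343.2, 114.6]
tcp_rot: [-2.616, -0.002, 0.197]
contact_force: [-2.2, 3.3, 8.2]
grip_width: 10.7
finger_force: 30.0
```

play_rows(rows=[[[0,0,-0.1],[0,0,0]],[[0,0,-0.1],[0,0,0]],[[0,0,0],[0,0,0]],[[0,0,0],[0,0,0]]])

```text
time: 49.45
tool_pos: [572.2, -343.2, 114.3]
tcp_rot: [-2.617, -0.005, 0.198]
contact_force: [-7.8, 5.1, 32.8]
grip_width: 10.8
finger_force: 30.0
```

play_rows(rows=[[[0,0,0.2],[0,0,0]],[[0,0,0],[0,0,0]],[[0,0,0],[0,0,0]],[[0,0,0],[0,0,0]],[[0.07,-0.42,0.74],[0,0,0]],[[0.07,-0.43,0.74],[0,0,0]],[[0.07,-0.43,0.74],[0,0,0]],[[0.07,-0.43,0.74],[0,0,0]]], hand=-0.2)

```text
time: 50.45
tool_pos: [580.7, -395.6, 203.1]
tcp_rot: [-2.618, -0.001, 0.196]
contact_force: [0.0, -0.0, -0.7]
grip_width: 36.5
finger_force: 0.0
```

play_rows(rows=[[[0,0,0.9],[0,0,0]],[[0,0,0.9],[0,0,0]],[[0,0,0.9],[0,0,0]],[[0,0,0.56],[0,0,0]],[[0,0,0],[-0.92,-0.18,0]],[[0,0,0],[-0.92,-0.18,0]],[[0,0,0],[-0.92,-0.18,0]],[[0,0,0],[-0.92,-0.18,0]],[[0,0,0],[0,0,0]]])

```text
time: 51.58
tool_pos: [580.7, -393.0, 301.8]
tcp_rot: [-3.141, -0.0, 0.199]
contact_force: [-0.2, 0.0, 0.0]
grip_width: 36.9
finger_force: 0.0
```

play_rows(rows=[[[-0.29,0.62,0],[0,0,0.94]],[[-0.29,0.62,0],[0,0,0.94]],[[-0.29,0.62,0],[0,0,0.94]],[[-0.29,0.62,0],[0,0,0.94]],[[-0.29,0.62,0],[0,0,0.94]],[[-0.29,0.62,0],[0,0,0.94]],[[-0.29,0.62,0],[0,0,0.94]],[[-0.29,0.62,0],[0,0,0.94]],[[-0.29,0.62,0],[0,0,0.94]],[[-0.29,0.62,0],[0,0,0.94]],[[-0.29,0.62,0],[0,0,0.94]],[[-0.29,0.62,0],[0,0,0.91]]])

```text
time: 53.08
tool_pos: [476.8, -172.4, 300.7]
tcp_rot: [-3.141, -0.003, 1.77]
contact_force: [0.3, -0.3, 0.0]
grip_width: 36.9
finger_force: 0.0
```

Run:
```python
from pot import *
o=get_obs();print(o["time"],o["tool_pos"],o["tcp_rot"],o["joint_positions"])
st=(535.8,-160,.197)
for n in("top","scene","wrist"):
    ob=o if n=="wrist" else None;c=capture(n); save(c,n+"6.png")
    for q,X in(("tilt_handle",(0,-190,120)),("clamp_handle",(-60,0,185))):
        for d in pinpoint(q,n)[:1]: print(q,n,d["at"],d["p"],proj(c,W(st,X),ob)[0])
```

```text
53.075 [ 476.8 -172.4  300.7] [-3.1 -0.   1.8] [-0.5  0.3  1.5  0.   1.4 -0.7]
clamp_handle top [248.2, 412.0] 0.37 [207.1 386. ]
tilt_handle scene [123.7, 247.9] 0.82 [123.8 246.2]
clamp_handle scene [128.6, 302.7] 0.67 [131.2 300.1]
tilt_handle wrist [315.6, 368.3] 0.92 [319.1 366.9]
clamp_handle wrist [194.5, 319.8] 0.69 [196.5 322.6]
```

play_rows(rows=[[[0,0,-1],[0,0,0]],[[0,0,-1],[0,0,0]],[[0,0,-1],[0,0,0]],[[0,0,-0.6],[0,0,0]],[[0,0,-0.4],[0,0,0]],[[0,0,0],[0,0,0]]])

```text
time: 54.28
tool_pos: [476.2, -172.1, 180.2]
tcp_rot: [-3.141, -0.001, 1.767]
contact_force: [-0.0, -0.9, 0.1]
grip_width: 36.7
finger_force: 0.0
```

play_rows(rows=[[[0,0,0],[0,0,0]],[[0,0,0],[0,0,0]],[[0,0,0],[0,0,0]],[[0,0,0],[0,0,0]],[[0,0,0],[0,0,0]]], hand=-1)

```text
time: 54.9
tool_pos: [476.7, -172.1, 181.2]
tcp_rot: [3.14, 0.001, 1.768]
contact_force: [1.1, 0.1, 2.0]
grip_width: 11.1
finger_force: 30.0
```

```bash
python3 -c "
import numpy as np
t=np.linspace(.03,2.4,18)
p=np.c_[-115*np.cos(t),115*np.sin(t)];d=np.diff(p,axis=0)/30
print([[[round(float(a*.9807),2),round(float(a*.1957),2),round(float(b),2)],[0,0,0]] for a,b in d])"
```

```text
[[[0.05, 0.01, 0.53], [0, 0, 0]], [[0.12, 0.02, 0.52], [0, 0, 0]], [[0.19, 0.04, 0.5], [0, 0, 0]], [[0.26, 0.05, 0.46], [0, 0, 0]], [[0.32, 0.06, 0.42], [0, 0, 0]], [[0.37, 0.07, 0.37], [0, 0, 0]], [[0.42, 0.08, 0.32], [0, 0, 0]], [[0.46, 0.09, 0.25], [0, 0, 0]], [[0.49, 0.1, 0.19], [0, 0, 0]], [[0.51, 0.1, 0.11], [0, 0, 0]], [[0.52, 0.1, 0.04], [0, 0, 0]], [[0.52, 0.1, -0.03], [0, 0, 0]], [[0.51, 0.1, -0.11], [0, 0, 0]], [[0.49, 0.1, -0.18], [0, 0, 0]], [[0.46, 0.09, -0.25], [0, 0, 0]], [[0.43, 0.09, -0.31], [0, 0, 0]], [[0.38, 0.08, -0.37], [0, 0, 0]]]
```

play_rows(rows=[[[0.05,0.01,0.53],[0,0,0]],[[0.12,0.02,0.52],[0,0,0]],[[0.19,0.04,0.5],[0,0,0]],[[0.26,0.05,0.46],[0,0,0]],[[0.32,0.06,0.42],[0,0,0]],[[0.37,0.07,0.37],[0,0,0]],[[0.42,0.08,0.32],[0,0,0]],[[0.46,0.09,0.25],[0,0,0]]])

```text
time: 55.9
tool_pos: [539.4, -160.3, 284.4]
tcp_rot: [-3.137, 0.001, 1.767]
contact_force: [-11.2, -0.3, 14.7]
grip_width: 11.2
finger_force: 30.0
```

play_rows(rows=[[[0.49,0.1,0.19],[0,0,0]],[[0.51,0.1,0.11],[0,0,0]],[[0.52,0.1,0.04],[0,0,0]],[[0.52,0.1,-0.03],[0,0,0]],[[0.51,0.1,-0.11],[0,0,0]],[[0.49,0.1,-0.18],[0,0,0]],[[0.46,0.09,-0.25],[0,0,0]],[[0.43,0.09,-0.31],[0,0,0]],[[0.38,0.08,-0.37],[0,0,0]],[[0,0,0],[0,0,0]],[[0,0,0],[0,0,0]]])

```text
time: 57.28
tool_pos: [671.5, -133.7, 253.6]
tcp_rot: [-3.141, -0.0, 1.768]
contact_force: [2.3, -4.5, -2.1]
grip_width: 11.0
finger_force: 30.0
```

play_rows(rows=[[[0.06,0.01,-0.06],[0,0,0]],[[0.06,0.01,-0.06],[0,0,0]],[[0,0,0],[0,0,0]]])

```text
time: 57.65
tool_pos: [672.9, -133.5, 252.1]
tcp_rot: [-3.138, -0.0, 1.767]
contact_force: [-10.4, -4.5, 5.2]
grip_width: 10.9
finger_force: 30.0
```

play_rows(rows=[[[0,0,0],[0,0,0]],[[0,0,0],[0,0,0]],[[0,0,0],[0,0,0]],[[0,0,0],[0,0,0]],[[0,0,1],[0,0,0]],[[0,0,1],[0,0,0]],[[0,0,0.62],[0,0,0]]], hand=-0.1)

```text
time: 58.52
tool_pos: [675.2, -132.9, 331.4]
tcp_rot: [3.139, 0.001, 1.768]
contact_force: [0.3, 0.1, -0.6]
grip_width: 41.4
finger_force: 0.0
```

play_rows(rows=[[[-0.4,-0.08,0],[0,0,-0.94]],[[-0.4,-0.08,0],[0,0,-0.94]],[[-0.4,-0.08,0],[0,0,-0.94]],[[-0.4,-0.08,0],[0,0,-0.94]],[[-0.4,-0.08,0],[0,0,-0.94]],[[-0.4,-0.08,0],[0,0,-0.94]],[[-0.4,-0.08,0],[0,0,-0.94]],[[-0.4,-0.08,0],[0,0,-0.94]],[[-0.4,-0.08,0],[0,0,-0.94]],[[-0.4,-0.08,0],[0,0,-0.94]],[[-0.4,-0.08,0],[0,0,-0.94]],[[-0.4,-0.08,0],[0,0,-0.91]]])

```text
time: 60.02
tool_pos: [530.6, -161.7, 329.6]
tcp_rot: [-3.142, -0.0, 0.193]
contact_force: [-0.8, -0.3, 0.1]
grip_width: 41.1
finger_force: 0.0
```

Run:
```python
from pot import *
o=get_obs();print(o["time"],o["tool_pos"],o["tcp_rot"])
st=(535.8,-160,.197); c=capture("wrist"); save(c,"w7.png")
for d in pinpoint("clamp_handle","wrist")[:1]+pinpoint("tilt_handle","wrist")[:1]: print(d["at"],d["p"],proj(c,W(st,[P["clamp_handle"],P["tilt_handle"]]),o))
print(W(st,[P["pocket%d"%i] for i in range(4)])); pots("wrist",110,c,o)
pots("scene",110)
m=trace("salver","wrist")
for d in m[:2]: print("salver",onz(c,d["at"],10,o),d["p"],d["mask"].sum())
```

```text
60.025 [ 530.6 -161.7  329.6] [-3.1 -0.   0.2]
[4.5, 318.4] 0.56 [[  2.7 320.3]
 [170.  472.8]]
[171.9, 471.2] 0.69 [[  2.7 320.3]
 [170.  472.8]]
[[ 553.4 -248.3  110. ]
 [ 541.7 -189.4  110. ]
 [ 529.9 -130.6  110. ]
 [ 518.2  -71.7  110. ]]
wrist [518.3 -72.3] 0.9 1445
wrist [ 530.8 -130.4] 0.9 1351
wrist [ 542.1 -188.2] 0.89 1327
scene [ 542.4 -195.6] 0.78 252
scene [ 531.8 -133.6] 0.81 266
scene [511.5 -77. ] 0.57 190
salver [592.8 264.3  10. ] 0.93 15686
```

View pics/w7.png

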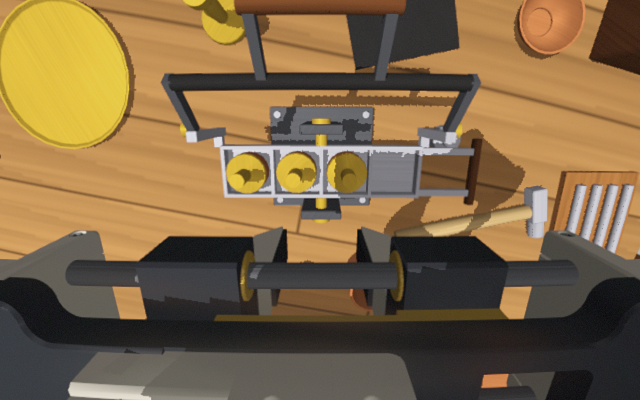

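The clamp is fully open and the pots are still seated at rows ~172, cols 247, 297 and 347. Next I move the pot in pocket 3 to the tray.

play_rows(rows=[[[-0.13,0.99,0],[0,0,0]],[[-0.14,0.99,0],[0,0,0]],[[-0.14,1,0],[0,0,0]],[[0,0,-1],[0,0,0]],[[0,0,-1],[0,0,0]],[[0,0,-1],[0,0,0]],[[0,0,-1],[0,0,0]],[[0,0,-0.8],[0,0,0]],[[0,0,-0.5],[0,0,0]],[[0,0,-0.29],[0,0,0]],[[0,0,0],[0,0,0]]])

```text
time: 61.75
tool_pos: [518.7, -72.4, 161.7]
tcp_rot: [-3.142, 0.0, 0.197]
contact_force: [0.9, -0.9, 0.1]
grip_width: 41.2
finger_force: 0.0
```

play_rows(rows=[[[0,0,0],[0,0,0]],[[0,0,0],[0,0,0]],[[0,0,0],[0,0,0]],[[0,0,0],[0,0,0]],[[0,0,0],[0,0,0]],[[0,0,0],[0,0,0]],[[0,0,1],[0,0,0]],[[0,0,1],[0,0,0]],[[0,0,0.8],[0,0,0]],[[0,0,0],[0,0,0]]], hand=-1)

```text
time: 63.0
tool_pos: [519.3, -72.7, 246.9]
tcp_rot: [3.14, -0.003, 0.197]
contact_force: [0.5, -0.5, -2.7]
grip_width: 15.0
finger_force: 30.0
```

play_rows(rows=[[[-0.19,0.98,0],[0,0,0]],[[-0.19,0.98,0],[0,0,0]],[[-0.19,0.98,0],[0,0,0]],[[-0.19,0.98,0],[0,0,0]],[[0,1,0],[0,0,0]],[[0,1,0],[0,0,0]],[[0,1,0],[0,0,0]],[[0,1,0],[0,0,0]],[[0,1,0],[0,0,0]],[[0,1,0],[0,0,0]],[[0,0,0],[0,0,0]]])

```text
time: 64.38
tool_pos: [494.9, 226.6, 243.8]
tcp_rot: [3.142, 0.003, 0.2]
contact_force: [-0.1, -0.0, -2.0]
grip_width: 15.3
finger_force: 30.0
```

Run:
```python
from pot import *
o=get_obs();print(o["time"],o["tool_pos"],o["tcp_rot"],o["grip_width"])
t=np.linspace(0,2*np.pi,60)
for n in("wrist","top","scene"):
    ob=o if n=="wrist" else None; c=capture(n); save(c,n+"8.png")
    for d in trace("salver",n)[:1]:
        m=d["mask"]
        def f(q):
            s=np.zeros((400,640),np.uint8); uv=proj(c,np.c_[q[0]+116*np.cos(t),q[1]+116*np.sin(t),10+0*t],ob)[:,::-1]
            cv2.fillPoly(s,[np.round(uv).astype(np.int32)],1); s=s>0; return -(s&m).sum()/(s|m).sum()
        r=minimize(f,(586,265),method="Nelder-Mead",options=dict(initial_simplex=[(586,265),(600,265),(586,279)],xatol=.3)); print(n,r.x,r.fun,d["p"],m.sum())
```

```text
64.375 [494.9 226.6 243.8] [3.1 0.  0.2] 15.263022167215011
wrist [586.4 270.7] -0.9741153109708531 0.66 27476
top [591.5 260.4] -0.28818943112907885 0.61 998
scene [587.7 268.3] -0.9694616977225673 0.78 5620
```

play_rows(rows=[[[0.79,0.77,0],[0,0,0]],[[0.79,0.77,0],[0,0,0]],[[0.79,0.77,0],[0,0,0]],[[0.78,0.77,0],[0,0,0]],[[0,0,-1],[0,0,0]],[[0,0,-1],[0,0,0]],[[0,0,-1],[0,0,0]],[[0,0,-1],[0,0,0]],[[0,0,-1],[0,0,0]],[[0,0,-0.8],[0,0,0]],[[0,0,-0.3],[0,0,0]],[[0,0,-0.17],[0,0,0]]])

```text
time: 66.18
tool_pos: [590.7, 317.3, 57.8]
tcp_rot: [3.142, -0.0, 0.196]
contact_force: [0.2, -0.3, -2.2]
grip_width: 14.9
finger_force: 30.0
```

play_rows(rows=[[[0,0,0],[0,0,0]],[[0,0,0],[0,0,0]]])

```text
time: 66.42
tool_pos: [590.9, 317.8, 58.8]
tcp_rot: [-3.141, -0.002, 0.197]
contact_force: [-0.0, 0.8, -2.4]
grip_width: 15.0
finger_force: 30.0
```

play_rows(rows=[[[0,0,-0.04],[0,0,0]],[[0,0,0],[0,0,0]],[[0,0,0],[0,0,0]],[[0,0,0],[0,0,0]],[[0,0,1],[0,0,0]],[[0,0,1],[0,0,0]],[[0,0,1],[0,0,0]],[[0,0,1],[0,0,0]],[[0,0,1],[0,0,0]],[[0,0,1],[0,0,0]],[[0,0,0.31],[0,0,0]]], hand=-0.1)

```text
time: 67.8
tool_pos: [591.0, 317.9, 248.1]
tcp_rot: [-3.141, -0.004, 0.197]
contact_force: [-0.2, 1.6, -0.6]
grip_width: 41.5
finger_force: 0.0
```

play_rows(rows=[[[-0.79,-0.77,0],[0,0,0]],[[-0.79,-0.77,0],[0,0,0]],[[-0.79,-0.77,0],[0,0,0]],[[-0.78,-0.77,0],[0,0,0]],[[0,-1,0],[0,0,0]],[[0,-1,0],[0,0,0]],[[0,-1,0],[0,0,0]],[[0,-1,0],[0,0,0]],[[0,-1,0],[0,0,0]],[[0,-1,0],[0,0,0]]])

```text
time: 69.05
tool_pos: [495.3, 44.2, 244.9]
tcp_rot: [-3.141, 0.002, 0.197]
contact_force: [0.2, -0.1, -0.0]
grip_width: 41.3
finger_force: 0.0
```

play_rows(rows=[[[0.2,-0.98,0],[0,0,0]],[[0.2,-0.98,0],[0,0,0]],[[0.2,-0.98,0],[0,0,0]],[[0.2,-0.98,0],[0,0,0]],[[0.19,-0.97,0],[0,0,0]],[[0.19,-0.97,0],[0,0,0]],[[0,0,0],[0,0,0]],[[0,0,0],[0,0,0]]])

```text
time: 70.05
tool_pos: [530.8, -130.0, 245.1]
tcp_rot: [-3.14, 0.001, 0.197]
contact_force: [0.2, -0.3, -0.1]
grip_width: 41.2
finger_force: 0.0
```

play_rows(rows=[[[0,0,-1],[0,0,0]],[[0,0,-1],[0,0,0]],[[0,0,-0.5],[0,0,0]],[[0,0,-0.3],[0,0,0]],[[0,0,0],[0,0,0]]])

```text
time: 70.68
tool_pos: [531.3, -130.4, 161.9]
tcp_rot: [-3.142, 0.0, 0.197]
contact_force: [0.1, -0.2, 0.5]
grip_width: 41.6
finger_force: 0.0
```

play_rows(rows=[[[0,0,0],[0,0,0]],[[0,0,0],[0,0,0]],[[0,0,0],[0,0,0]],[[0,0,0],[0,0,0]],[[0,0,0],[0,0,0]],[[0,0,0],[0,0,0]],[[0,0,1],[0,0,0]],[[0,0,1],[0,0,0]],[[0,0,0.8],[0,0,0]]], hand=-1)

```text
time: 71.8
tool_pos: [531.1, -130.7, 246.4]
tcp_rot: [-3.142, 0.0, 0.197]
contact_force: [0.3, -0.6, -1.8]
grip_width: 15.6
finger_force: 30.0
```

play_rows(rows=[[[-0.2,0.98,0],[0,0,0]],[[-0.2,0.98,0],[0,0,0]],[[-0.2,0.98,0],[0,0,0]],[[-0.2,0.98,0],[0,0,0]],[[-0.19,0.97,0],[0,0,0]],[[-0.19,0.97,0],[0,0,0]],[[0.52,0.98,0],[0,0,0]],[[0.52,0.98,0],[0,0,0]],[[0.53,0.98,0],[0,0,0]],[[0.52,0.98,0],[0,0,0]],[[0.53,0.98,0],[0,0,0]],[[0.53,0.98,0],[0,0,0]]])

```text
time: 73.3
tool_pos: [590.5, 222.4, 245.0]
tcp_rot: [3.141, 0.001, 0.197]
contact_force: [-0.1, -0.1, -0.8]
grip_width: 14.9
finger_force: 30.0
```

play_rows(rows=[[[0,0,0],[0,0,0]],[[0,0,-1],[0,0,0]],[[0,0,-1],[0,0,0]],[[0,0,-1],[0,0,0]],[[0,0,-1],[0,0,0]],[[0,0,-1],[0,0,0]],[[0,0,-0.8],[0,0,0]],[[0,0,-0.3],[0,0,0]],[[0,0,-0.2],[0,0,0]],[[0,0,0],[0,0,0]],[[0,0,0],[0,0,0]]])

```text
time: 74.68
tool_pos: [590.8, 221.7, 57.8]
tcp_rot: [3.142, -0.002, 0.197]
contact_force: [0.8, 0.1, -1.1]
grip_width: 15.0
finger_force: 30.0
```

play_rows(rows=[[[0,0,0],[0,0,0]],[[0,0,0],[0,0,0]],[[0,0,0],[0,0,0]],[[0,0,0],[0,0,0]],[[0,0,1],[0,0,0]],[[0,0,1],[0,0,0]],[[0,0,1],[0,0,0]],[[0,0,1],[0,0,0]],[[0,0,1],[0,0,0]],[[0,0,1],[0,0,0]],[[0,0,0.3],[0,0,0]]], hand=-0.1)

```text
time: 76.05
tool_pos: [591.0, 221.8, 247.9]
tcp_rot: [-3.142, -0.004, 0.197]
contact_force: [-0.0, 0.3, -0.7]
grip_width: 41.7
finger_force: 0.0
```

play_rows(rows=[[[-0.52,-0.98,0],[0,0,0]],[[-0.52,-0.98,0],[0,0,0]],[[-0.53,-0.98,0],[0,0,0]],[[-0.52,-0.98,0],[0,0,0]],[[-0.53,-0.98,0],[0,0,0]],[[-0.53,-0.98,0],[0,0,0]]])

```text
time: 76.8
tool_pos: [494.8, 44.3, 244.8]
tcp_rot: [-3.141, 0.002, 0.197]
contact_force: [0.2, 0.1, -0.5]
grip_width: 41.6
finger_force: 0.0
```

play_rows(rows=[[[0.2,-0.98,0],[0,0,0]],[[0.2,-0.98,0],[0,0,0]],[[0.2,-0.98,0],[0,0,0]],[[0.19,-0.97,0],[0,0,0]],[[0.19,-0.97,0],[0,0,0]],[[0.19,-0.97,0],[0,0,0]],[[0.19,-0.97,0],[0,0,0]],[[0.19,-0.97,0],[0,0,0]],[[0,0,0],[0,0,0]],[[0,0,0],[0,0,0]]])

```text
time: 78.05
tool_pos: [541.9, -187.9, 245.0]
tcp_rot: [-3.14, 0.001, 0.197]
contact_force: [-0.1, -0.0, -0.8]
grip_width: 41.3
finger_force: 0.0
```

play_rows(rows=[[[0,0,-1],[0,0,0]],[[0,0,-1],[0,0,0]],[[0,0,-0.5],[0,0,0]],[[0,0,-0.3],[0,0,0]],[[0,0,0],[0,0,0]]])

```text
time: 78.68
tool_pos: [542.4, -188.3, 161.9]
tcp_rot: [-3.142, 0.0, 0.197]
contact_force: [-0.6, 0.6, -0.4]
grip_width: 40.9
finger_force: 0.0
```

play_rows(rows=[[[0,0,0],[0,0,0]],[[0,0,0],[0,0,0]],[[0,0,0],[0,0,0]],[[0,0,0],[0,0,0]],[[0,0,0],[0,0,0]],[[0,0,0],[0,0,0]],[[0,0,1],[0,0,0]],[[0,0,1],[0,0,0]],[[0,0,0.8],[0,0,0]]], hand=-1)

```text
time: 79.8
tool_pos: [542.3, -188.4, 246.6]
tcp_rot: [-3.141, 0.0, 0.197]
contact_force: [0.8, -0.3, -0.7]
grip_width: 15.2
finger_force: 30.0
```

play_rows(rows=[[[-0.2,0.98,0],[0,0,0]],[[-0.2,0.98,0],[0,0,0]],[[-0.2,0.98,0],[0,0,0]],[[-0.19,0.97,0],[0,0,0]],[[-0.19,0.97,0],[0,0,0]],[[-0.19,0.97,0],[0,0,0]],[[-0.19,0.97,0],[0,0,0]],[[-0.19,0.97,0],[0,0,0]]])

```text
time: 80.8
tool_pos: [495.3, 46.2, 245.4]
tcp_rot: [-3.141, 0.001, 0.197]
contact_force: [0.2, 0.6, -1.3]
grip_width: 15.5
finger_force: 30.0
```

play_rows(rows=[[[0.15,0.93,0],[0,0,0]],[[0.15,0.93,0],[0,0,0]],[[0.15,0.93,0],[0,0,0]],[[0.16,0.93,0],[0,0,0]],[[0.16,0.93,0],[0,0,0]],[[0.16,0.93,0],[0,0,0]],[[0.16,0.94,0],[0,0,0]],[[0.16,0.94,0],[0,0,0]],[[0,0,0],[0,0,0]]])

```text
time: 81.92
tool_pos: [532.9, 270.6, 244.9]
tcp_rot: [-3.141, 0.001, 0.199]
contact_force: [0.8, 0.0, -1.8]
grip_width: 15.3
finger_force: 30.0
```

Run:
```python
from pot import *
o=get_obs();print(o["time"],o["tool_pos"],o["grip_width"])
c=capture("wrist");pots("wrist",4,c,o); pots("scene",4)
```

```text
81.925 [532.9 270.6 244.9] 15.291700694137488
wrist [590.2 223.6] 0.89 1261
wrist [591.1 318.6] 0.95 1371
wrist [477.9 258.5] 0.44 3025
scene [590.4 319.3] 0.81 317
scene [451.7 195.1] 0.53 185
scene [589.4 218. ] 0.86 314
```

Both pots on the tray stand where I put them. I'll lower the third one.

play_rows(rows=[[[0,0,0],[0,0,0]],[[0,0,-1],[0,0,0]],[[0,0,-1],[0,0,0]],[[0,0,-1],[0,0,0]],[[0,0,-1],[0,0,0]],[[0,0,-1],[0,0,0]],[[0,0,-0.8],[0,0,0]],[[0,0,-0.3],[0,0,0]],[[0,0,-0.2],[0,0,0]],[[0,0,0],[0,0,0]],[[0,0,0],[0,0,0]]])

```text
time: 83.5
tool_pos: [533.9, 269.1, 57.8]
tcp_rot: [-3.141, -0.002, 0.197]
contact_force: [0.7, 0.1, -1.7]
grip_width: 15.5
finger_force: 30.0
```

play_rows(rows=[[[0,0,0],[0,0,0]],[[0,0,0],[0,0,0]],[[0,0,0],[0,0,0]],[[0,0,0],[0,0,0]],[[0,0,1],[0,0,0]],[[0,0,1],[0,0,0]],[[0,0,1],[0,0,0]],[[0,0,1],[0,0,0]],[[0,0,1],[0,0,0]],[[0,0,1],[0,0,0]],[[0,0,1],[0,0,0]],[[-0.5,0,0],[0,0,0]]], hand=-0.1)

```text
time: 85.0
tool_pos: [519.7, 269.2, 269.4]
tcp_rot: [-3.141, -0.005, 0.196]
contact_force: [-0.1, 0.0, -0.7]
grip_width: 41.6
finger_force: 0.0
```

play_rows(rows=[[[-1,0,0],[0,0,0]],[[-1,0,0],[0,0,0]],[[0,0,0],[0,0,0]],[[0,0,0],[0,0,0]],[[0,0,0],[0,0,0]]])

```text
time: 85.62
tool_pos: [459.1, 268.9, 266.7]
tcp_rot: [3.141, -0.0, 0.196]
contact_force: [-0.9, -0.5, -0.5]
grip_width: 41.2
finger_force: 0.0
```

Run:
```python
from pot import *
o=get_obs();print(o["time"],o["tool_pos"],o["grip_width"])
c=capture("wrist");pots("wrist",4,c,o); pots("scene",4)
st=(535.8,-160,.197);c=capture("scene");save(c,"s9.png")
for q in("tilt_handle","clamp_handle"):
    for d in pinpoint(q,"scene")[:1]: print(q,d["at"],proj(c,W(st,P[q])))
for q in("hammer","mug","candlestick","scriber"): print(q,[np.round(d["at"]) for d in pinpoint(q,"scene")[:1]])
```

```text
85.625 [459.1 268.9 266.7] 41.21220475202673
wrist [532.3 269.7] 0.94 1174
wrist [588.3 318.1] 0.88 1326
wrist [589.2 224. ] 0.86 1279
scene [590.3 319.2] 0.88 341
scene [589.5 217.9] 0.84 305
scene [529.8 266.7] 0.77 285
tilt_handle [122.3, 251.2] [[123.8 246.2]]
clamp_handle [147.6, 242.5] [[147.8 241.5]]
hammer [array([144., 266.])]
mug [array([140., 317.])]
candlestick [array([251., 267.])]
scriber [array([340., 421.])]
```

View pics/s9.png

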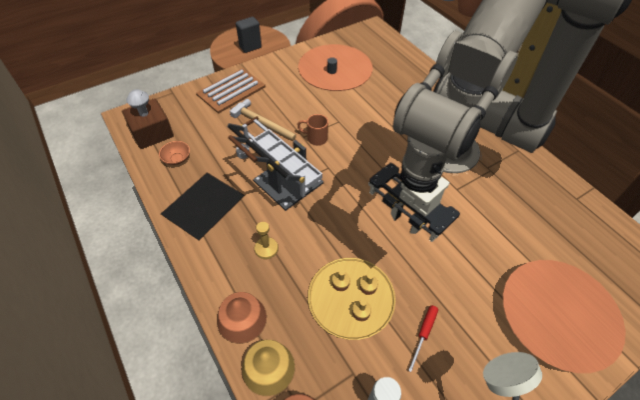

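The final view shows three pots upright on the tray, at about (340,280), (369,283) and (361,309). The rack is level, the clamp is open and the bystanders are where they were.

```bash
python3 -c "
from plant import bot
print(bot.close_job())"
```

```text
the job is handed in; nothing more can be done
None
```

The job is done and handed in at about 86 s: all three pots were clamped in the rack, tipped to about 40° for over two seconds and brought back level; they now stand upright on the brass tray, with the clamp open and the other things on the bench where they were.

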